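Shim the rocking gas analyser

ROBOT

A 6-joint arm with a two-finger parallel gripper is mounted at the origin on the work surface. World frame = base frame: x ahead of the robot, y to its left, z up, the work surface at z = 0. Lengths are in m, angles in rad, forces in N, time in s.
With the tool pointing down it reaches from about 0.35 to 0.975 m from the base axis. Payload 4.9 kg.
Tool frame: the origin (TCP) lies on the centre line of the jaws, within the pads' length; the fingertips stand 17 mm ahead of it and the grasp point (between the pads) lies 2 mm behind it (ctrl.tcp_to_tips is the x of the fingertips in the tool frame, in m); x points along the fingers, z is the direction in which the jaws open and shut, and the axes are right-handed (so a half turn about x gives the same grasp; the last joint's range is limited). The gripper opens to 85 mm and grips with 20 to 120 N. Pads are 22 mm wide; open, the fingers measure 114 mm over their backs; the gripper's body (76 mm by 85 mm) begins 54 mm behind the grasp point. The pads swing forward as they close: fully open they stand 13 mm farther back than shut.
Start: joints at [1.117, 0.053, 1.613, -0, 1.476, -0.119], TCP at [0.205, 0.59, 0.248] pointing down, gripper open.
Joint ranges: [-3.01, 3.01], [-1.01, 2.22], [0.06, 2.58], [-1.02, 4.17], [0.09, 2.62], [-3.14, 3.14]. Speed limits (rad/s): [2.57, 2.57, 3.14, 3.14, 3.14, 3.14].

INTERFACE

Orientations are given as a rotation vector (axis times angle).
In Python, from station import ctrl, cams, finder gives the robot as it stands.
- The arm moves only by the tool step_arm, never from a script. Its argument "moves" is a list of rows, each a list of 3 entries, a list of its own where there are three numbers: the shift along the tool's x, y, z in cm, then the turn, a rotation vector about the tool's x, y, z in degrees, then the opening, from 0 (shut) to 1 (fully open). A call has exactly 10 rows; each row is the pose to reach, as a shift and turn from the pose measured when the call began, along the tool's axes at that moment; what a row does not reach only later rows make up. A row lasts 1/12 s, in which the tool goes at most 41.7 mm and 7.16 degrees, less where a joint would pass 70% of its speed; a pose out of reach is approached as far as the arm can. A call with a gripper value outside its range is refused whole. The fingers move at their own pace and stop on an object; "grip_force" is the grip in N (left out, the last holds). Time passes only in rows, so rows that repeat a pose let the fingers close, or fill a call up. It gives the time, the measured TCP pose, the force and the opening at its end, in the units of the state.
- ctrl.get_obs(): the state, without advancing time (a new reading comes with each control period).
- cams.get_image(name): name is "side" or "top" or "wrist"; returns a dict with "pixels" (420x560x3 uint8, blue, green, red), "fx", "fy", "cx", "cy" (pixels), "dist_coeffs" ([k1, k2, p1, p2, k3] as OpenCV has them; the pictures are not rectified), "position" and "attitude" of the camera in the world. Camera axes: x right, y up, looking along -z (the intrinsics and any distortion apply to the point x, -y, -z); pixel columns grow to the right and rows downward; lengths in m; the calibration is good to about 2 mm. A picture is of the moment at which its call begins. There is no depth.
- ctrl.finish_job(): hands the job in, once; it reports no verdict.
Trained networks look in the newest picture that a camera, given by its name, has taken for a name from the list of things; names that differ only in an ending like _2 or _b are one class to them, and where a whole thing is asked for, a point or a joint stands for the part that bears it (a point fixed in the world has none). Each returns a list of dicts, best first, with "conf" (0 to 1); they miss things now and then, are a little off and sometimes report something else, mostly with a low value. They report only what shows in the picture. A call takes as long as a camera call. They do not tell look-alikes from the thing itself.
- finder.find_in(camera, name): "at" ([column, row] in pixels, amid what is visible of it).
- finder.regions_of(camera, name): "region" (420x560 bool, what is visible of it) and "at" ([column, row] in pixels, amid what is visible of it).
- finder.tip_of(camera, name): "at" ([column, row] in pixels: a listed point, or the origin of a listed thing).
The state is a dict: "t": time; "q": joint angles; "dq": joint speeds; "effort": joint torques, N m; "tool_pos": TCP position; "tool_rot": TCP orientation; "contact_force": force on the tool from outside, world axes, zero at the start; "wrist_torque": the same for the moment, N m; "opening": finger opening in m.
Only numpy, scipy, OpenCV 4.12 (cv2) and the standard library are available. Lean on these libraries where they do the work, as an engineer would, in place of code of your own. Each camera call takes 0.05 s, during which the arm holds its last target. There are 200 camera calls.

TASK

The gas analyser on the bench rocks because its foot at one corner is too short. Push the wooden wedge along the bench, thin end first, under that short foot until the analyser stands level and no longer rocks, then, with the wedge left in place, press down lightly for a moment on the analyser's top at the diagonally opposite corner to prove that it stands firm, and take your hand away. Push and press only: do not lift the wedge or the analyser, do not shove the analyser out of its place, and leave everything else where it stands.

Things in the scene. Friction and masses are not known exactly. Their poses are not given: they have to be found in the camera images.
- analyser: Grey instrument, blue panel on its +x face, loose, about 3 kg. Case 220 (x) x 240 (y) mm, flat top 116 mm, underside 26 mm above the bench when level; carrying handle 24 mm high on mid-top. Four domed black feet 24 mm wide, 90 mm (x), 100 mm (y) from the middle; the one at +x, -y is 8 mm short, so it starts leaning about 0.06 rad onto it. Origin: middle of the case, at bench level when level.
- short_foot (a point): Lowest point of the short foot (+x, -y corner; 24 mm wide, domed), 20 mm inside both case sides. On the bench at the start, about 8 mm above it when the analyser is level. It bears only 3 to 7 N while the analyser leans; once level all corners bear and the wedge pushes noticeably harder (about 6 N while it leans, 10 to 18 N when level).
- high_corner (a point): Where to press: on the analyser's flat top over the foot diagonally opposite the short one (-85 mm x, +95 mm y in its axes, 25 mm from both edges). Level height 116 mm above the bench; at the start about 8 mm higher, that foot hanging clear of the bench.
- wedge: Loose wooden wedge flat on the bench, 130 mm long, 45 mm wide, 60 g, top sloping evenly from 2 mm (thin end) to 22 mm (thick end). Origin: centre of its underside; x along it to the thin end 65 mm ahead. Starts on the analyser's -y side, thin end 35 to 95 mm from the short foot, roughly towards it. Level when the foot stands about 39 mm from the thin end; the wedge stays where it is left.
- wedge_back (a point): Centre of the wedge's upright thick-end face (45 mm wide, 22 mm high), 11 mm above the bench: the face to push.
- spanner: Steel open-ended spanner, 150 mm long, lying beside the wedge's path; leave it alone. Origin near its middle, on its underside.
- fitting: Brass pipe fitting, 32 mm diameter, 34 mm high, standing on the bench; leave it alone. Origin: centre of its underside.
- vial: Small sample jar, 28 mm diameter, 55 mm high; leave it alone. Origin: centre of its underside.
- weight: Steel cylinder weight, 36 mm diameter, 30 mm high; leave it alone. Origin: centre of its underside.
- collar: Aluminium ring, 40 mm diameter, 14 mm high, lying flat; leave it alone. Origin: centre of its underside.
- jar: Jar with white lid, 60 mm diameter, 75 mm high; leave it alone. Origin: centre of its underside.
Things that resemble listed ones, but are neither listed nor needed, are in the scene too. Of the things that look like the wedge, the largest one is meant.

How it is judged:
By the outcome, as a careful person would: the job done as asked, in the order asked, and still so for the second after the job is handed in, with the robot touching nothing.
It also fails if it takes over 72 s, if anything falls off the work surface, if the arm or the gripper's body presses on something with over 40 N, if the wrist force passes 120 N, or if a joint passes its speed limit or range.

## Working session

There is one attempt and no reset: what is moved stays moved. The work goes in short steps, Python scripts to look and compute and a tool call to move; the robot and the scene stay as the last step left them, time stands still between calls to the robot, and variables do not carry over. Pictures are saved under pics/ and viewed, on a budget of 10 in all, crops included, one or two more only if the job needs it, and the job is handed in when it is done.

Besides the shell and the picture viewer there is one more tool, called after "Emit:" as name(argument=value, ...) on one line, values as JSON. step_arm: Moves the arm, as the interface text tells. Its arguments: {"type":"object","properties":{"moves":{"type":"array"},"grip_force":{"type":"number"}},"required":["moves"]}

```bash
mkdir -p pics; ls; cat > h.py <<'E'
import numpy as np, cv2
from scipy.spatial.transform import Rotation as R
from station import ctrl, cams, finder
def rotm(a):
    a=np.array(a,float)
    if a.shape==(3,3): return a
    return R.from_rotvec(a).as_matrix() if a.size==3 else R.from_quat(a).as_matrix()
def ray(im,px):
    K=np.array([[im['fx'],0,im['cx']],[0,im['fy'],im['cy']],[0,0,1.]])
    u=cv2.undistortPoints(np.array([[px]],float),K,np.array(im['dist_coeffs'],float))[0,0]
    return np.array(im['position'],float), rotm(im['attitude'])@np.array([u[0],-u[1],-1.])
def at_z(im,px,z):
    p,d=ray(im,px); return p+d*(z-p[2])/d[2]
def proj(im,P):
    K=np.array([[im['fx'],0,im['cx']],[0,im['fy'],im['cy']],[0,0,1.]])
    c=rotm(im['attitude']).T@(np.array(P,float)-np.array(im['position'])); 
    return cv2.projectPoints(np.array([[c[0],-c[1],-c[2]]]),np.zeros(3),np.zeros(3),K,np.array(im['dist_coeffs'],float))[0].ravel()
E
python3 - <<'E'
from h import *
print(ctrl.get_obs(), ctrl.tcp_to_tips)
ims={}
for n in ['top','side']:
    im=cams.get_image(n); ims[n]=im; cv2.imwrite(f'pics/{n}0.png',im['pixels'])
    print(n,im['position'],im['attitude'],im['fx'])
    for t,z in [('analyser',0),('short_foot',0),('high_corner',.124),('wedge',0),('wedge_back',.011),('spanner',0),('fitting',0),('vial',0),('weight',0),('collar',0),('jar',0)]:
        for r in finder.tip_of(n,t)[:4]: print(t,np.round(r['at']),round(r['conf'],2),np.round(at_z(im,r['at'],z),3))
E
```

```text
pics
{'t': 0.0, 'q': array([ 1.11699654e+00,  5.33611979e-02,  1.61430975e+00,  3.92582177e-05,
        1.47599207e+00, -1.19014610e-01]), 'dq': array([-0.00201178,  0.00167044, -0.00083239,  0.00042037,  0.00010741,
        0.00117643]), 'effort': array([-2.90627404e-04, -3.93690956e+01, -3.70175529e+01, -1.74523120e-04,
        7.05780520e-03, -1.93313508e-05]), 'tool_pos': array([0.20509125, 0.58976568, 0.24705088]), 'tool_rot': array([-0.96018623,  1.35107043,  0.95860255]), 'contact_force': array([-0.55874657,  0.10134349, -0.03872109]), 'wrist_torque': array([-0.03364609,  0.00228903, -0.02704789]), 'opening': 0.08550395131142108} 0.017
top [ 0.51850834 -0.04468065  1.19832726] [ 0.06703199 -0.02281943 -1.56844507] 452.3540308787694
analyser [197. 243.] 0.61 [0.498 0.195 0.   ]
short_foot [241. 221.] 0.59 [0.556 0.077 0.   ]
short_foot [314. 246.] 0.45 [ 0.491 -0.117  0.   ]
high_corner [142. 270.] 0.9 [0.437 0.299 0.124]
wedge [304. 168.] 0.88 [ 0.698 -0.09   0.   ]
wedge [356. 210.] 0.76 [ 0.585 -0.227  0.   ]
wedge_back [286. 173.] 0.75 [ 0.684 -0.042  0.011]
wedge_back [362
[... 691 characters left out ...]
high_corner [279. 203.] 0.4 [ 0.585 -0.021  0.124]
wedge [334. 297.] 0.86 [ 0.58  -0.224  0.   ]
wedge [332. 250.] 0.7 [ 0.692 -0.088  0.   ]
wedge [260. 268.] 0.67 [ 0.513 -0.057  0.   ]
wedge_back [361. 286.] 0.85 [ 0.636 -0.239  0.011]
wedge_back [267. 284.] 0.63 [ 0.485 -0.125  0.011]
wedge_back [315. 242.] 0.58 [ 0.67  -0.051  0.011]
spanner [204. 275.] 0.9 [ 0.401 -0.012  0.   ]
spanner [244. 234.] 0.35 [0.561 0.086 0.   ]
fitting [301. 231.] 0.73 [0.685 0.02  0.   ]
fitting [418. 317.] 0.16 [ 0.67  -0.366  0.   ]
vial [279. 205.] 0.7 [0.721 0.167 0.   ]
weight [261. 198.] 0.56 [0.704 0.232 0.   ]
collar [256. 328.] 0.6 [ 0.401 -0.212  0.   ]
jar [414. 315.] 0.75 [ 0.668 -0.356  0.   ]
```

View pics/top0.png

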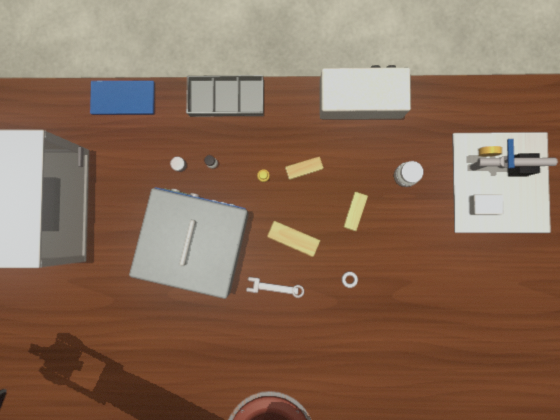

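View pics/side0.png

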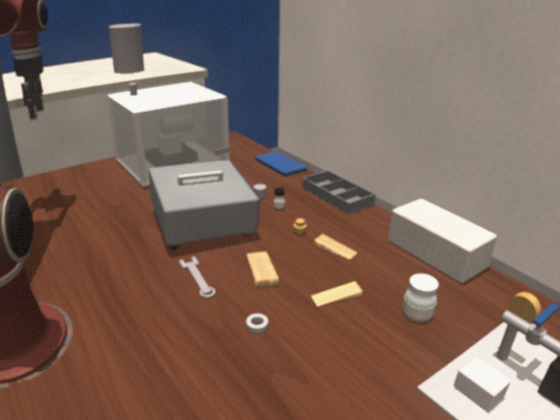

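The top view shows three wedge-like blocks: (294,238), (304,168) and (356,210). The one at (294,238) is the largest. The analyser is at (190,243) with its blue side upward (+x), so the short foot is near (241,215). I'll measure all of these and check with a close crop.

```bash
python3 - <<'E'
from h import *
im=cams.get_image('top'); g=im['pixels']
hsv=cv2.cvtColor(g,cv2.COLOR_BGR2HSV)
m=((hsv[...,0]>12)&(hsv[...,0]<40)&(hsv[...,1]>60)&(hsv[...,2]>130)).astype(np.uint8)
n,l,s,c=cv2.connectedComponentsWithStats(m)
for i in range(1,n):
    if s[i,4]>150:
        ys,xs=np.where(l==i)
        P=np.array([at_z(im,(x,y),.012)[:2] for x,y in zip(xs,ys)],np.float32)
        r=cv2.minAreaRect(P); print(c[i].round(1),s[i,4],np.round(r[0],4),np.round(r[1],4),round(r[2],1)); print(np.round(cv2.boxPoints(r),4).tolist())
for r in finder.regions_of('top','analyser')[:1]:
    mm=r['region'].astype(np.uint8); ct=max(cv2.findContours(mm,0,2)[0],key=cv2.contourArea)
    q=cv2.minAreaRect(ct); b=cv2.boxPoints(q); print('an',b.round(1).tolist(),[np.round(at_z(im,p,.116)[:2],4).tolist() for p in b])
for r in finder.regions_of('top','spanner')[:1]:
    ys,xs=np.where(r['region']); P=np.array([at_z(im,(x,y),.005)[:2] for x,y in zip(xs,ys)],np.float32); print('sp',cv2.boxPoints(cv2.minAreaRect(P)).round(3).tolist())
a=cv2.resize(g[150:300,120:380],None,fx=3,fy=3,interpolation=cv2.INTER_CUBIC)
cv2.imwrite('pics/crop1.png',a)
s=cams.get_image('side')['pixels']
cv2.imwrite('pics/crop2.png',cv2.resize(s[150:310,140:350],None,fx=3.7,fy=3.7,interpolation=cv2.INTER_CUBIC))
E
```

```text
[490.8 149.4] 151 [ 0.7441 -0.5739] [0.0537 0.0184] 89.7
[[0.7347999811172485, -0.600600004196167], [0.7531999945640564, -0.6007000207901001], [0.7534000277519226, -0.5471000075340271], [0.7350000143051147, -0.546999990940094]]
[304.  167.3] 542 [ 0.6989 -0.0893] [0.0391 0.1001] 16.7
[[0.6657999753952026, -0.04699999839067459], [0.694599986076355, -0.1429000049829483], [0.7321000099182129, -0.13169999420642853], [0.7032999992370605, -0.0357000008225441]]
[355.3 211. ] 561 [ 0.5837 -0.2228] [0.0386 0.1004] 71.3
[[0.5299999713897705, -0.2249000072479248], [0.6251000165939331, -0.2572000026702881], [0.637499988079071, -0.22059999406337738], [0.5424000024795532, -0.188400000333786]]
[293.2 238.4] 1000 [ 0.5118 -0.0609] [0.137  0.0511] 65.8
[[0.4603999853134155, -0.11289999634027481], [0.5070000290870667, -0.1339000016450882], [0.5631999969482422, -0.008899999782443047], [0.516700029373169, 0.01209999993443489]]
an [[128.10000610351562, 275.8999938964844], [150.39999389648438, 182.8000030517578], [250.5, 206.8000030517578], [228.1999969482422, 299.8999938964844]] [[0.4215, 0.3357], [0.6456, 0.2861], [0.5875, 0.0429], [0.3659, 0.0948]]
sp [[0.3619999885559082, -0.08299999684095383], [0.4000000059604645, -0.0860000029206276], [0.41100001335144043, 0.05700000002980232], [0.37400001287460327, 0.061000000685453415]]
```

View pics/crop1.png

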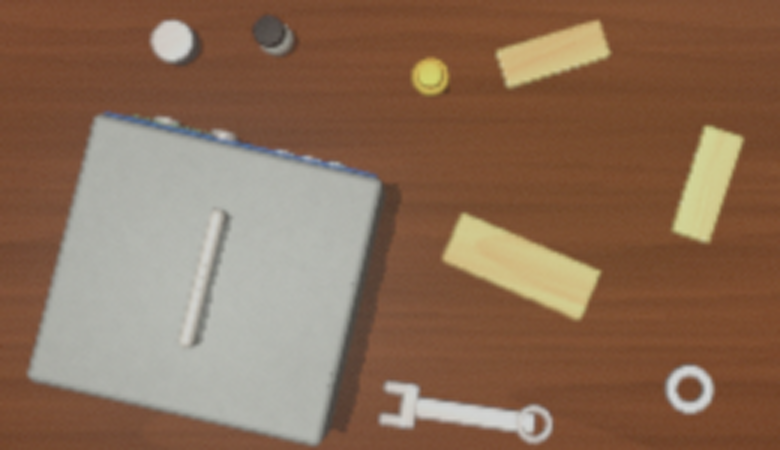

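View pics/crop2.png

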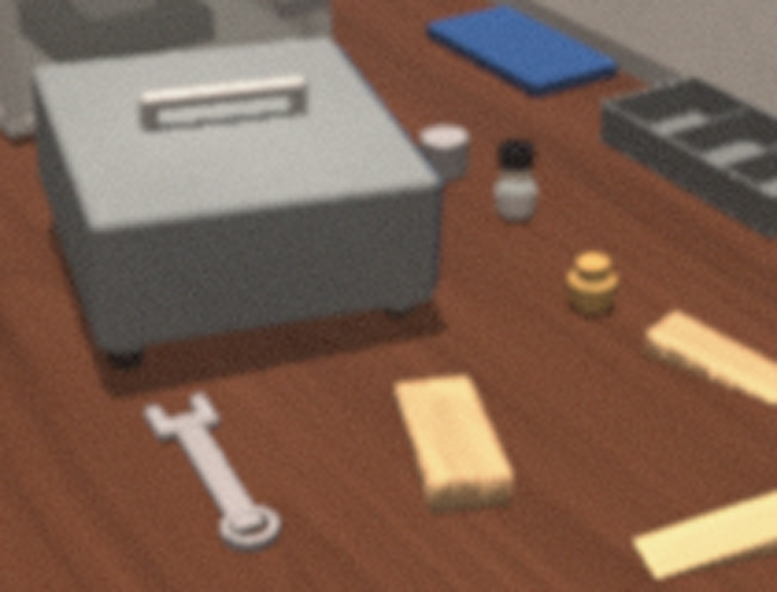

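The crops confirm it: the block at top pixel (293,238) is the largest, 130x45 mm. Its thin end points at the analyser, and its thick face shows in the side view. The estimated short foot is about (0.562,0.080), roughly 84 mm from the thin end and 12 mm to the -x side of the wedge axis. Aiming the wedge from its centre at the foot means a heading of about 70.4°. I'll push with a wide, nearly shut two-finger face.

```bash
cat >> h.py <<'E'
def goal(pos,head,verbose=True):
    """shift (cm) and turn (deg) in tool axes to get TCP to pos, tool down, tool y along +-heading(deg)"""
    o=ctrl.get_obs(); R0=R.from_rotvec(o['tool_rot']); M=R0.as_matrix()
    best=None
    for s in (1,-1):
        h=np.radians(head); y=s*np.array([np.cos(h),np.sin(h),0]); x=np.array([0,0,-1.])
        T=np.column_stack([x,y,np.cross(x,y)])
        v=np.degrees(R.from_matrix(M.T@T).as_rotvec())
        if best is None or np.linalg.norm(v)<np.linalg.norm(best): best=v
    d=M.T@(np.array(pos)-o['tool_pos'])*100
    if verbose: print('tcp',o['tool_pos'].round(4),'F',o['contact_force'].round(1),'open',round(o['opening'],4),'t',round(o['t'],2),'q6',o['q'][5].round(2)); print('axes\n',M.round(3)); 
    print('shift',d.round(2),'turn',best.round(1))
E
python3 - <<'E'
from h import *
goal((0.470,-0.153,0.20),65.8)
E
```

```text
tcp [0.2054 0.5903 0.2483] F [-0.2 -0.1  0.7] open 0.0854 t 1.4 q6 -0.12
axes
 [[-0.    -0.944  0.329]
 [-0.     0.329  0.944]
 [-1.     0.    -0.   ]]
shift [  4.83 -49.42 -61.5 ] turn [-85.  -0.  -0.]
```

Emit:
step_arm(moves=[[[0, -49.4, -61.5], [-85, 0, 0], 0.15], [[0, -49.4, -61.5], [-85, 0, 0], 0.15], [[0, -49.4, -61.5], [-85, 0, 0], 0.15], [[0, -49.4, -61.5], [-85, 0, 0], 0.15], [[0, -49.4, -61.5], [-85, 0, 0], 0.15], [[0, -49.4, -61.5], [-85, 0, 0], 0.15], [[0, -49.4, -61.5], [-85, 0, 0], 0.15], [[0, -49.4, -61.5], [-85, 0, 0], 0.15], [[0, -49.4, -61.5], [-85, 0, 0], 0.15], [[0, -49.4, -61.5], [-85, 0, 0], 0.15]])

```text
t: 2.23
tool_pos: [0.3338, 0.2324, 0.2489]
tool_rot: [-1.773, 0.714, 1.771]
contact_force: [1.3, 0.6, -0.2]
opening: 0.0125
```

```bash
python3 - <<'E'
from h import *
goal((0.470,-0.153,0.10),65.8)
E
```

```text
tcp [0.3338 0.2324 0.2489] F [ 1.3  0.6 -0.2] open 0.0125 t 2.23 q6 -1.95
axes
 [[ 0.001 -0.694 -0.72 ]
 [ 0.    -0.72   0.694]
 [-1.    -0.001 -0.001]]
shift [ 14.89  18.33 -36.54] turn [-19.7  -0.    0.1]
```

Emit:
step_arm(moves=[[[0, 18.3, -36.5], [70, 0, 0], 0.15], [[0, 18.3, -36.5], [70, 0, 0], 0.15], [[0, 18.3, -36.5], [70, 0, 0], 0.15], [[0, 18.3, -36.5], [70, 0, 0], 0.15], [[0, 18.3, -36.5], [70, 0, 0], 0.15], [[0, 18.3, -36.5], [70, 0, 0], 0.15], [[0, 18.3, -36.5], [70, 0, 0], 0.15], [[0, 18.3, -36.5], [70, 0, 0], 0.15], [[0, 18.3, -36.5], [70, 0, 0], 0.15], [[0, 18.3, -36.5], [70, 0, 0], 0.15]])

```text
t: 3.07
tool_pos: [0.4701, -0.1555, 0.2491]
tool_rot: [-0.892, 1.379, 0.89]
contact_force: [0.5, 0.1, 0.1]
opening: 0.0128
```

```bash
python3 - <<'E'
from h import *
goal((0.470,-0.153,0.10),65.8)
E
```

```text
tcp [ 0.4701 -0.1555  0.2491] F [0.5 0.1 0.1] open 0.0128 t 3.07 q6 -1.62
axes
 [[ 0.002 -0.911  0.412]
 [-0.     0.412  0.911]
 [-1.    -0.002  0.   ]]
shift [14.91  0.14  0.21] turn [89.9  0.1  0.1]
```

Emit:
step_arm(moves=[[[0, 0, 0], [90, 0, 0], 0.15], [[0, 0, 0], [90, 0, 0], 0.15], [[5, 0, 0], [90, 0, 0], 0.15], [[10, 0, 0], [90, 0, 0], 0.15], [[15, 0, 0], [90, 0, 0], 0.15], [[15, 0, 0], [90, 0, 0], 0.15], [[15, 0, 0], [90, 0, 0], 0.15], [[15, 0, 0], [90, 0, 0], 0.15], [[15, 0, 0], [90, 0, 0], 0.15], [[15, 0, 0], [90, 0, 0], 0.15]])

```text
t: 3.9
tool_pos: [0.4703, -0.1554, 0.0989]
tool_rot: [0.081, 1.568, -0.08]
contact_force: [-0.5, 0.3, 1.0]
opening: 0.013
```

```bash
python3 - <<'E'
from h import *
goal((0.470,-0.153,0.024),65.8)
for n in ('top','wrist'):
    im=cams.get_image(n)
    for t,z in (('short_foot',0),('wedge',0),('wedge_back',.011)):
        for r in finder.tip_of(n,t)[:3]: print(n,t,np.round(r['at']),round(r['conf'],2),at_z(im,r['at'],z).round(3))
cv2.imwrite('pics/wrist1.png',im['pixels'])
E
```

```text
tcp [ 0.4703 -0.1554  0.0989] F [-0.5  0.3  1. ] open 0.013 t 3.9 q6 -0.37
axes
 [[ 0.001  0.102  0.995]
 [ 0.     0.995 -0.102]
 [-1.     0.     0.001]]
shift [ 7.49  0.24 -0.07] turn [18.3  0.1 -0. ]
top short_foot [238. 219.] 0.85 [0.563 0.085 0.   ]
top short_foot [275. 284.] 0.62 [ 0.39  -0.013  0.   ]
top wedge [304. 166.] 0.9 [ 0.703 -0.09   0.   ]
top wedge [294. 242.] 0.67 [ 0.503 -0.063  0.   ]
top wedge [352. 211.] 0.64 [ 0.583 -0.216  0.   ]
top wedge_back [357. 195.] 0.89 [ 0.625 -0.228  0.011]
top wedge_back [316. 248.] 0.83 [ 0.487 -0.12   0.011]
top wedge_back [288. 171.] 0.62 [ 0.689 -0.047  0.011]
wrist wedge [331.  73.] 0.96 [ 0.514 -0.061  0.   ]
wrist wedge [429. 285.] 0.93 [ 0.584 -0.224  0.   ]
wrist wedge_back [487. 299.] 0.83 [ 0.627 -0.235  0.011]
wrist wedge_back [297. 166.] 0.68 [ 0.486 -0.118  0.011]
```

View pics/wrist1.png

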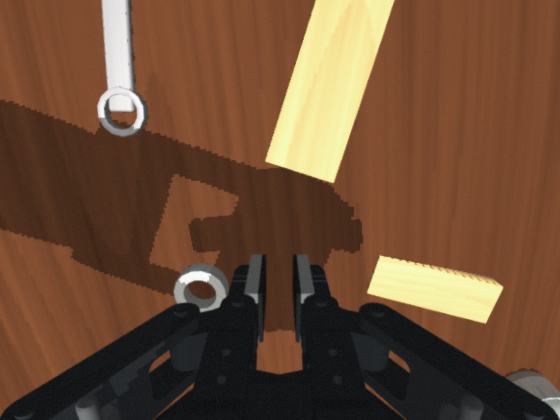

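The wrist view shows the wedge's thick edge at (267,162)–(333,182), ahead of the fingers. The collar at (203,287) and spanner at (122,100) are clear of the path. I'll turn square to the face and go down.

Emit:
step_arm(moves=[[[0, 0, 0], [18.3, 0, 0], 0.15], [[0, 0, 0], [18.3, 0, 0], 0.15], [[0, 0, 0], [18.3, 0, 0], 0.15], [[2, 0, 0], [18.3, 0, 0], 0.15], [[4, 0, 0], [18.3, 0, 0], 0.15], [[6, 0, 0], [18.3, 0, 0], 0.15], [[7, 0, 0], [18.3, 0, 0], 0.15], [[7.5, 0, 0], [18.3, 0, 0], 0.15], [[7.5, 0, 0], [18.3, 0, 0], 0.15], [[7.5, 0, 0], [18.3, 0, 0], 0.15]])

```text
t: 5.13
tool_pos: [0.4711, -0.1558, 0.0248]
tool_rot: [0.325, 1.544, -0.325]
contact_force: [-0.7, -0.2, -0.1]
opening: 0.0128
```

```bash
python3 - <<'E'
from h import *
goal((0.4795,-0.1325,0.024),65.8)
E
```

```text
tcp [ 0.4711 -0.1558  0.0248] F [-0.7 -0.2 -0.1] open 0.0128 t 5.13 q6 -0.06
axes
 [[ 0.003  0.403  0.915]
 [-0.001  0.915 -0.403]
 [-1.     0.001  0.003]]
shift [ 0.09  2.47 -0.17] turn [ 0.5  0.1 -0. ]
```

Emit:
step_arm(moves=[[[0.1, 1.2, 0], [0, 0, 0], 0.15], [[0.1, 2.2, 0], [0, 0, 0], 0.15], [[0.1, 2.8, 0], [0, 0, 0], 0.15], [[0.1, 3.3, 0], [0, 0, 0], 0.15], [[0.1, 4.1, 0], [-1, 0, 0], 0.15], [[0.1, 5, 0], [-2, 0, 0], 0.15], [[0.1, 5.9, -0.1], [-3, 0, 0], 0.15], [[0.1, 6.8, -0.1], [-4, 0, 0], 0.15], [[0.1, 7.6, -0.2], [-4.5, 0, 0], 0.15], [[0.1, 8, -0.2], [-4.5, 0, 0], 0.15]])

```text
t: 5.97
tool_pos: [0.5017, -0.0805, 0.0238]
tool_rot: [0.262, 1.552, -0.262]
contact_force: [0.4, -1.2, 0.9]
opening: 0.0124
```

```bash
cat > look.py <<'E'
from h import *
import sys
o=ctrl.get_obs(); M=R.from_rotvec(o['tool_rot']).as_matrix()
print('tcp',o['tool_pos'].round(4),'F',o['contact_force'].round(1),'t',round(o['t'],2),'head',np.degrees(np.arctan2(M[1,1],M[0,1])).round(1))
for n in ('top','side','wrist'):
    im=cams.get_image(n); cv2.imwrite(f'pics/{n}_{sys.argv[1]}.png',im['pixels'])
    for t,z in (('analyser',0),('short_foot',0),('high_corner',.12),('wedge',0),('wedge_back',.011)):
        for r in finder.tip_of(n,t)[:3]: 
            P=at_z(im,r['at'],z)
            if np.linalg.norm(P[:2]-o['tool_pos'][:2])<.5 and r['conf']>.4: print(n,t,np.round(r['at']),round(r['conf'],2),P.round(3))
    if n!='side':
        hsv=cv2.cvtColor(im['pixels'],cv2.COLOR_BGR2HSV)
        m=((hsv[...,0]>12)&(hsv[...,0]<40)&(hsv[...,1]>60)&(hsv[...,2]>130)).astype(np.uint8)
        k,l,s,c=cv2.connectedComponentsWithStats(m)
        for i in range(1,k):
            if s[i,4]>300:
                ys,xs=np.where(l==i); P=np.array([at_z(im,(x,y),.012)[:2] for x,y in zip(xs,ys)],np.float32)
                print(n,'yellow',cv2.boxPoints(cv2.minAreaRect(P)).round(3).tolist())
E
python3 look.py a
```

```text
tcp [ 0.5017 -0.0805  0.0238] F [ 0.4 -1.2  0.9] t 5.97 head 70.8
top analyser [194. 241.] 0.62 [0.504 0.201 0.   ]
top short_foot [240. 219.] 0.64 [0.562 0.079 0.   ]
top high_corner [138. 270.] 0.96 [0.435 0.31  0.12 ]
top high_corner [264. 178.] 0.44 [0.656 0.012 0.12 ]
top wedge [306. 168.] 0.83 [ 0.698 -0.096  0.   ]
top wedge [356. 210.] 0.73 [ 0.586 -0.226  0.   ]
top wedge [271. 237.] 0.69 [ 0.516 -0.001  0.   ]
top wedge_back [287. 174.] 0.64 [ 0.681 -0.044  0.011]
top wedge_back [361. 195.] 0.55 [ 0.626 -0.239  0.011]
top yellow [[0.6660000085830688, -0.04600000008940697], [0.6940000057220459, -0.14300000667572021], [0.7319999933242798, -0.13199999928474426], [0.7039999961853027, -0.03500000014901161]]
top yellow [[0.5289999842643738, -0.22599999606609344], [0.625, -0.257999986410141], [0.6370000243186951, -0.22100000083446503], [0.5419999957084656, -0.18799999356269836]]
top yellow [[0.5009999871253967, -0.003000000026077032], [0.5490000247955322, -0.01899999938905239], [0.5699999928474426, 0.04500000178813934], [0.5220000147819519, 0.061000000685453415]]
side analyser [20
[... 193 characters left out ...]
edge [253. 256.] 0.57 [ 0.527 -0.005  0.   ]
side wedge_back [359. 285.] 0.68 [ 0.636 -0.234  0.011]
side wedge_back [260. 269.] 0.64 [ 0.503 -0.071  0.011]
side wedge_back [318. 243.] 0.59 [ 0.672 -0.06   0.011]
wrist wedge [275. 106.] 0.72 [ 0.525 -0.008  0.   ]
wrist wedge_back [545. 414.] 0.63 [ 0.625 -0.232  0.011]
wrist yellow [[0.47999998927116394, -0.06599999964237213], [0.5260000228881836, -0.0820000022649765], [0.5619999766349792, 0.019999999552965164], [0.515999972820282, 0.035999998450279236]]
wrist yellow [[0.6119999885559082, -0.20100000500679016], [0.6340000033378601, -0.23999999463558197], [0.6430000066757202, -0.23499999940395355], [0.6209999918937683, -0.19599999487400055]]
```

Wedge tip is about (0.547,0.052) and the foot (0.562,0.081), so contact starts at about 32 mm and level at about 70 mm of travel. I'll push 55 mm first.

Emit:
step_arm(moves=[[[0, 0.6, 0], [0.5, 0, 0], 0.15], [[0, 1.3, 0], [1, 0, 0], 0.15], [[0, 2, 0], [1.3, 0, 0], 0.15], [[0, 2.6, 0], [1.3, 0, 0], 0.15], [[0, 3.2, 0.1], [1.3, 0, 0], 0.15], [[0, 3.7, 0.1], [1.3, 0, 0], 0.15], [[0, 4.2, 0.1], [1.3, 0, 0], 0.15], [[0, 4.7, 0.1], [1.3, 0, 0], 0.15], [[0, 5.1, 0.1], [1.3, 0, 0], 0.15], [[0, 5.5, 0.1], [1.3, 0, 0], 0.15]])

```text
t: 7.7
tool_pos: [0.5205, -0.0306, 0.024]
tool_rot: [0.278, 1.55, -0.283]
contact_force: [-0.7, -6.1, 0.6]
opening: 0.0127
```

```bash
python3 look.py b
```

```text
tcp [ 0.5205 -0.0306  0.024 ] F [-0.7 -6.1  0.6] t 7.7 head 69.5
top analyser [200. 243.] 0.62 [0.499 0.187 0.   ]
top short_foot [238. 216.] 0.56 [0.569 0.087 0.   ]
top high_corner [137. 268.] 0.7 [0.44  0.313 0.12 ]
top wedge [354. 213.] 0.93 [ 0.578 -0.221  0.   ]
top wedge [305. 166.] 0.66 [ 0.704 -0.091  0.   ]
top wedge [255. 227.] 0.55 [0.54 0.04 0.  ]
top wedge_back [361. 194.] 0.78 [ 0.628 -0.238  0.011]
top wedge_back [286. 172.] 0.75 [ 0.685 -0.042  0.011]
top yellow [[0.6660000085830688, -0.04699999839067459], [0.6940000057220459, -0.14300000667572021], [0.7310000061988831, -0.13199999928474426], [0.7039999961853027, -0.035999998450279236]]
top yellow [[0.5289999842643738, -0.22599999606609344], [0.625, -0.25699999928474426], [0.6370000243186951, -0.2199999988079071], [0.5410000085830688, -0.1889999955892563]]
side analyser [201. 224.] 0.81 [0.497 0.193 0.   ]
side analyser [255. 258.] 0.7 [ 0.525 -0.017  0.   ]
side short_foot [246. 231.] 0.68 [0.572 0.097 0.   ]
side high_corner [157. 169.] 0.71 [0.442 0.32  0.12 ]
side high_corner [417. 314.] 0.51 [ 0.549 -0.438  0.12 ]
side high_corner [281. 207.] 0.42 [ 0.582 -0.034  0.12 ]
side wedge [335. 296.] 0.66 [ 0.583 -0.221  0.   ]
side wedge [330. 250.] 0.59 [ 0.686 -0.087  0.   ]
side wedge [251. 243.] 0.44 [0.551 0.041 0.   ]
side wedge_back [359. 287.] 0.79 [ 0.631 -0.238  0.011]
side wedge_back [316. 242.] 0.76 [ 0.67  -0.054  0.011]
side wedge_back [254. 258.] 0.48 [ 0.516 -0.029  0.011]
wrist wedge [274. 109.] 0.74 [0.545 0.042 0.   ]
wrist wedge_back [279. 251.] 0.7 [ 0.525 -0.018  0.011]
wrist yellow [[0.49900001287460327, -0.014999999664723873], [0.5450000166893005, -0.03200000151991844], [0.578000009059906, 0.05999999865889549], [0.5320000052452087, 0.07599999755620956]]
```

Force is 6 N, so the foot is riding on the wedge. I'll go on in small steps.

Emit:
step_arm(moves=[[[0, 0.1, 0], [0, 0, 0], 0.15], [[0, 0.2, 0], [0, 0, 0], 0.15], [[0, 0.3, 0], [0, 0, 0], 0.15], [[0, 0.4, 0], [0, 0, 0], 0.15], [[0, 0.5, 0], [0, 0, 0], 0.15], [[0, 0.6, 0], [0, 0, 0], 0.15], [[0, 0.7, 0], [0, 0, 0], 0.15], [[0, 0.8, 0], [0, 0, 0], 0.15], [[0, 0.9, 0], [0, 0, 0], 0.15], [[0, 1, 0], [0, 0, 0], 0.15]])

```text
t: 9.43
tool_pos: [0.5237, -0.0217, 0.0238]
tool_rot: [0.279, 1.551, -0.283]
contact_force: [-2.4, -4.6, 1.3]
opening: 0.0129
```

Emit:
step_arm(moves=[[[0, 0.05, 0], [0, 0, 0], 0.15], [[0, 0.1, 0], [0, 0, 0], 0.15], [[0, 0.15, 0], [0, 0, 0], 0.15], [[0, 0.2, 0], [0, 0, 0], 0.15], [[0, 0.25, 0], [0, 0, 0], 0.15], [[0, 0.3, 0], [0, 0, 0], 0.15], [[0, 0.3, 0], [0, 0, 0], 0.15], [[0, 0.3, 0], [0, 0, 0], 0.15], [[0, 0.3, 0], [0, 0, 0], 0.15], [[0, 0.3, 0], [0, 0, 0], 0.15]])

```text
t: 10.27
tool_pos: [0.5246, -0.0192, 0.0238]
tool_rot: [0.278, 1.551, -0.283]
contact_force: [-1.7, -5.0, 0.6]
opening: 0.0128
```

Emit:
step_arm(moves=[[[0, 0.03, 0], [0, 0, 0], 0.15], [[0, 0.06, 0], [0, 0, 0], 0.15], [[0, 0.09, 0], [0, 0, 0], 0.15], [[0, 0.12, 0], [0, 0, 0], 0.15], [[0, 0.15, 0], [0, 0, 0], 0.15], [[0, 0.18, 0], [0, 0, 0], 0.15], [[0, 0.21, 0], [0, 0, 0], 0.15], [[0, 0.24, 0], [0, 0, 0], 0.15], [[0, 0.27, 0], [0, 0, 0], 0.15], [[0, 0.3, 0], [0, 0, 0], 0.15]])

```text
t: 11.1
tool_pos: [0.5254, -0.0172, 0.0238]
tool_rot: [0.277, 1.551, -0.285]
contact_force: [-2.7, -7.5, 0.8]
opening: 0.0133
```

```bash
python3 - <<'E'
from h import *
s=cams.get_image('side'); t=cams.get_image('top')
a=cv2.resize(s['pixels'][150:290,140:300],None,fx=4,fy=4,interpolation=cv2.INTER_CUBIC)
cv2.imwrite('pics/c1.png',a)
print(ctrl.get_obs()['contact_force'])
E
```

```text
[-1.642665   -6.55678541  2.41345143]
```

View pics/c1.png

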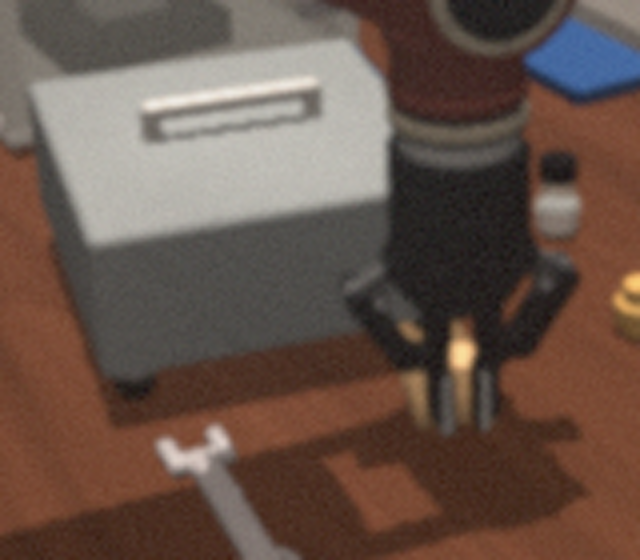

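The wedge is going under the right corner and nothing else has been disturbed. On to the force rise.

Emit:
step_arm(moves=[[[0, 0.04, 0], [0, 0, 0], 0.15], [[0, 0.08, 0], [0, 0, 0], 0.15], [[0, 0.12, 0], [0, 0, 0], 0.15], [[0, 0.16, 0], [0, 0, 0], 0.15], [[0, 0.2, 0], [0, 0, 0], 0.15], [[0, 0.24, 0], [0, 0, 0], 0.15], [[0, 0.28, 0], [0, 0, 0], 0.15], [[0, 0.32, 0], [0, 0, 0], 0.15], [[0, 0.36, 0], [0, 0, 0], 0.15], [[0, 0.4, 0], [0, 0, 0], 0.15]])

```text
t: 12.03
tool_pos: [0.5262, -0.0151, 0.0238]
tool_rot: [0.273, 1.553, -0.287]
contact_force: [-4.1, -10.0, 2.6]
opening: 0.0129
```

Emit:
step_arm(moves=[[[0, 0.04, 0], [0, 0, 0], 0.15], [[0, 0.08, 0], [0, 0, 0], 0.15], [[0, 0.12, 0], [0, 0, 0], 0.15], [[0, 0.16, 0], [0, 0, 0], 0.15], [[0, 0.2, 0], [0, 0, 0], 0.15], [[0, 0.24, 0], [0, 0, 0], 0.15], [[0, 0.28, 0], [0, 0, 0], 0.15], [[0, 0.32, 0], [0, 0, 0], 0.15], [[0, 0.36, 0], [0, 0, 0], 0.15], [[0, 0.4, 0], [0, 0, 0], 0.15]])

```text
t: 12.87
tool_pos: [0.527, -0.0135, 0.0239]
tool_rot: [0.268, 1.554, -0.29]
contact_force: [-5.6, -13.6, 2.9]
opening: 0.0129
```

Force has risen to 15 N, inside the "level" band. I'll check the tilt in the images before pushing further.

```bash
cat > tilt.py <<'E'
from h import *
import sys,os
def sub(g0,g1,c,w=11,m=10):
    x,y=c; T=g0[y-w:y+w+1,x-w:x+w+1]; S=g1[y-w-m:y+w+m+1,x-w-m:x+w+m+1]
    f=4; T=cv2.resize(T,None,fx=f,fy=f,interpolation=cv2.INTER_CUBIC);S=cv2.resize(S,None,fx=f,fy=f,interpolation=cv2.INTER_CUBIC)
    r=cv2.matchTemplate(S,T,cv2.TM_CCOEFF_NORMED);_,v,_,p=cv2.minMaxLoc(r)
    return ((p[0]/f-m).__round__(2),(p[1]/f-m).__round__(2),round(v,2))
n=sys.argv[1]; im=cams.get_image('side'); cv2.imwrite(f'pics/side_{n}.png',im['pixels'])
im2=cams.get_image('top'); cv2.imwrite(f'pics/top_{n}.png',im2['pixels'])
L=lambda f:cv2.imread(f'pics/{f}.png',0)
g0=L('side0')
for k in ['side_a','side_b']+[f'side_{x}' for x in sys.argv[1:]]:
    g=L(k); print(k,'-x+y top',sub(g0,g,(152,170)),'-x-y top',sub(g0,g,(165,209)),'handle end',sub(g0,g,(180,180)),'bg spanner',sub(g0,g,(190,265)))
# predicted shift when levelling, pivot on diagonal through (+x+y),(-x-y) feet
c=np.array([.502,.196]); a=np.radians(-13.2); Rz=np.array([[np.cos(a),-np.sin(a)],[np.sin(a),np.cos(a)]])
ax=np.array([90,100,0])/np.linalg.norm([90,100,0]); 
for nm,P in (('-x+y',[-.11,.12,.116]),('-x-y',[-.11,-.12,.116]),('hand',[0,-.05,.14])):
    q=[]
    for th in (0.06,0):
        v=R.from_rotvec(ax*th).apply(np.array(P)); q.append(proj(im,[*(c+Rz@v[:2]),v[2]]))
    print('pred',nm,q[0].round(1),(q[1]-q[0]).round(2))
o=ctrl.get_obs();print(o['contact_force'].round(1),o['tool_pos'].round(4))
E
python3 tilt.py d
```

```text
side_a -x+y top (0.0, 0.0, 1.0) -x-y top (0.0, 0.0, 1.0) handle end (0.0, 0.0, 1.0) bg spanner (0.0, 0.0, 0.99)
side_b -x+y top (-1.0, 1.5, 0.98) -x-y top (-1.75, -0.5, 1.0) handle end (-2.0, 0.0, 0.99) bg spanner (-0.5, -0.25, 0.84)
side_d -x+y top (-1.5, 2.25, 0.97) -x-y top (-2.5, -0.75, 1.0) handle end (-2.75, 0.0, 0.99) bg spanner (-0.5, -0.5, 0.8)
pred -x+y [149.4 166.5] [-1.93  3.02]
pred -x-y [165.4 210.4] [-2.75 -0.59]
pred hand [206.9 181.2] [-3.23 -1.41]
[ -5.3 -12.4   2.8] [ 0.527  -0.0134  0.0239]
```

The analyser edges have moved about 0.8–0.9 of the predicted levelling shift, and the force is mid-band. I'll back off, go up and check.

Emit:
step_arm(moves=[[[0, -0.3, 0], [0, 0, 0], 0.15], [[0, -1, 0], [0, 0, 0], 0.15], [[0, -2.5, 0], [0, 0, 0], 0.15], [[0, -4, 0], [0, 0, 0], 0.15], [[0, -5, 0], [0, 0, 0], 0.15], [[-3, -5, 0], [0, 0, 0], 0.15], [[-7, -5.5, 0], [0, 0, 0], 0.15], [[-11, -8, 0], [0, 0, 0], 0.15], [[-15, -10, 0], [0, 0, 0], 0.15], [[-16, -10, 0], [0, 0, 0], 0.15]])

```text
t: 13.8
tool_pos: [0.4944, -0.1071, 0.191]
tool_rot: [0.269, 1.545, -0.292]
contact_force: [0.5, -0.0, 1.1]
opening: 0.0128
```

```bash
python3 tilt.py e d; python3 look.py f | grep -v yellow | egrep 'tcp|top|side (an|sh|hi)'; python3 - <<'E'
from h import *
a=cv2.imread('pics/side_e.png'); cv2.imwrite('pics/c2.png',cv2.resize(a[145:295,140:320],None,fx=4,fy=4,interpolation=cv2.INTER_CUBIC))
E
```

```text
side_a -x+y top (0.0, 0.0, 1.0) -x-y top (0.0, 0.0, 1.0) handle end (0.0, 0.0, 1.0) bg spanner (0.0, 0.0, 0.99)
side_b -x+y top (-1.0, 1.5, 0.98) -x-y top (-1.75, -0.5, 1.0) handle end (-2.0, 0.0, 0.99) bg spanner (-0.5, -0.25, 0.84)
side_e -x+y top (-1.5, 2.0, 0.97) -x-y top (-2.5, -0.75, 1.0) handle end (-2.75, 0.0, 0.99) bg spanner (0.0, 0.0, 1.0)
side_d -x+y top (-1.5, 2.25, 0.97) -x-y top (-2.5, -0.75, 1.0) handle end (-2.75, 0.0, 0.99) bg spanner (-0.5, -0.5, 0.8)
pred -x+y [149.4 166.5] [-1.93  3.02]
pred -x-y [165.4 210.4] [-2.75 -0.59]
pred hand [206.9 181.2] [-3.23 -1.41]
[1.  0.2 0.1] [ 0.4953 -0.1065  0.1907]
tcp [ 0.4953 -0.1065  0.1907] F [1.  0.2 0.1] t 13.9 head 69.5
top analyser [194. 243.] 0.64 [0.498 0.203 0.   ]
top analyser [265. 181.] 0.54 [0.664 0.015 0.   ]
top short_foot [239. 217.] 0.72 [0.569 0.083 0.   ]
top high_corner [140. 266.] 0.98 [0.445 0.305 0.12 ]
top high_corner [246. 223.] 0.47 [0.548 0.052 0.12 ]
top wedge [355. 211.] 0.97 [ 0.585 -0.224  0.   ]
top wedge [304. 166.] 0.85 [ 0.704 -0.091  0.   ]
top wedge [249. 226.] 0.67 [0.545 0.056 0.   ]
top wedge_back [363. 192.] 0.71 [ 0.633 -0.244  0.011]
top wedge_back [289. 170.] 0.62 [ 0.692 -0.05   0.011]
top wedge_back [272. 230.] 0.55 [ 0.532 -0.006  0.011]
side analyser [200. 220.] 0.75 [0.503 0.21  0.   ]
side short_foot [245. 231.] 0.76 [0.569 0.099 0.   ]
side short_foot [301. 234.] 0.5 [0.678 0.01  0.   ]
side high_corner [159. 173.] 0.69 [0.436 0.291 0.12 ]
```

View pics/c2.png

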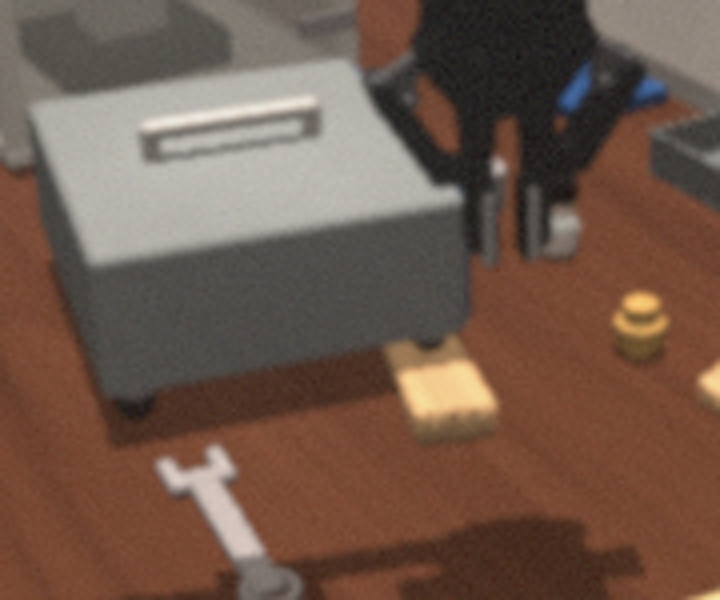

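The side view shows the foot at (430,340) standing on the wedge, within its width. The spanner is untouched. Next is the press: high corner about (0.439,0.308), fingers shut, approached from above.

Emit:
step_arm(moves=[[[-2, 0, 0], [0, 0, 0], 0], [[-3, 3, -1.5], [0, 0, 0], 0], [[-3, 37, -19.8], [0, 0, 0], 0], [[-3, 37, -19.8], [0, 0, 0], 0], [[-3, 37, -19.8], [0, 0, 0], 0], [[-3, 37, -19.8], [0, 0, 0], 0], [[-3, 37, -19.8], [0, 0, 0], 0], [[-3, 37, -19.8], [0, 0, 0], 0], [[-3, 37, -19.8], [0, 0, 0], 0], [[-3, 37, -19.8], [0, 0, 0], 0]])

```text
t: 15.63
tool_pos: [0.4428, 0.2609, 0.2109]
tool_rot: [0.269, 1.553, -0.29]
contact_force: [0.9, 0.1, -0.0]
opening: 0.0003
```

```bash
python3 - <<'E'
from h import *
goal((0.439,0.308,0.14),69.5)
E
```

```text
tcp [0.4428 0.2609 0.2109] F [ 0.9  0.1 -0. ] open 0.0003 t 15.63 q6 0.75
axes
 [[-0.002  0.348  0.937]
 [-0.013  0.937 -0.348]
 [-1.    -0.013  0.002]]
shift [ 7.03  4.37 -2.02] turn [0.1 0.1 0.8]
```

Emit:
step_arm(moves=[[[0, 2, -1], [0, 0, 0.8], 0], [[0, 4.4, -2], [0, 0, 0.8], 0], [[2, 4.4, -2], [0, 0, 0.8], 0], [[4, 4.4, -2], [0, 0, 0.8], 0], [[5.5, 4.4, -2], [0, 0, 0.8], 0], [[6.5, 4.4, -2], [0, 0, 0.8], 0], [[7, 4.4, -2], [0, 0, 0.8], 0], [[7, 4.4, -2], [0, 0, 0.8], 0], [[7, 4.4, -2], [0, 0, 0.8], 0], [[7, 4.4, -2], [0, 0, 0.8], 0]])

```text
t: 16.47
tool_pos: [0.4401, 0.3085, 0.1417]
tool_rot: [0.281, 1.549, -0.278]
contact_force: [0.7, -0.6, 0.4]
opening: 0.0
```

Emit:
step_arm(moves=[[[0.1, 0, 0], [0, 0, 0], 0], [[0.2, 0, 0], [0, 0, 0], 0], [[0.3, 0, 0], [0, 0, 0], 0], [[0.4, 0, 0], [0, 0, 0], 0], [[0.5, 0, 0], [0, 0, 0], 0], [[0.55, 0, 0], [0, 0, 0], 0], [[0.6, 0, 0], [0, 0, 0], 0], [[0.6, 0, 0], [0, 0, 0], 0], [[0.6, 0, 0], [0, 0, 0], 0], [[0.6, 0, 0], [0, 0, 0], 0]])

```text
t: 17.3
tool_pos: [0.4401, 0.3085, 0.1357]
tool_rot: [0.281, 1.549, -0.278]
contact_force: [0.1, -0.0, 0.1]
opening: -0.0002
```

Emit:
step_arm(moves=[[[0.05, 0, 0], [0, 0, 0], 0], [[0.1, 0, 0], [0, 0, 0], 0], [[0.15, 0, 0], [0, 0, 0], 0], [[0.2, 0, 0], [0, 0, 0], 0], [[0.2, 0, 0], [0, 0, 0], 0], [[0.25, 0, 0], [0, 0, 0], 0], [[0.25, 0, 0], [0, 0, 0], 0], [[0.3, 0, 0], [0, 0, 0], 0], [[0.3, 0, 0], [0, 0, 0], 0], [[0.3, 0, 0], [0, 0, 0], 0]])

```text
t: 18.13
tool_pos: [0.4402, 0.3085, 0.1327]
tool_rot: [0.281, 1.548, -0.278]
contact_force: [1.3, -0.7, -0.7]
opening: -0.0002
```

Emit:
step_arm(moves=[[[0.03, 0, 0], [0, 0, 0], 0], [[0.06, 0, 0], [0, 0, 0], 0], [[0.09, 0, 0], [0, 0, 0], 0], [[0.12, 0, 0], [0, 0, 0], 0], [[0.15, 0, 0], [0, 0, 0], 0], [[0.15, 0, 0], [0, 0, 0], 0], [[0.15, 0, 0], [0, 0, 0], 0], [[0.15, 0, 0], [0, 0, 0], 0], [[0.15, 0, 0], [0, 0, 0], 0], [[0.15, 0, 0], [0, 0, 0], 0]])

```text
t: 18.97
tool_pos: [0.4403, 0.3086, 0.1326]
tool_rot: [0.281, 1.548, -0.278]
contact_force: [-3.8, -1.9, 8.4]
opening: -0.0
```

Contact is at tip height 0.1156 m, which matches the level height of 0.116. At 8.4 N it doesn't give. I'll hold a little firmer for a moment and check.

Emit:
step_arm(moves=[[[0.15, 0, 0], [0, 0, 0], 0], [[0.2, 0, 0], [0, 0, 0], 0], [[0.2, 0, 0], [0, 0, 0], 0], [[0.2, 0, 0], [0, 0, 0], 0], [[0.2, 0, 0], [0, 0, 0], 0], [[0.2, 0, 0], [0, 0, 0], 0], [[0.2, 0, 0], [0, 0, 0], 0], [[0.2, 0, 0], [0, 0, 0], 0], [[0.2, 0, 0], [0, 0, 0], 0], [[0.2, 0, 0], [0, 0, 0], 0]])

```text
t: 19.8
tool_pos: [0.4404, 0.3087, 0.1325]
tool_rot: [0.28, 1.549, -0.278]
contact_force: [-5.7, -3.5, 12.1]
opening: -0.0003
```

```bash
python3 tilt.py g e | grep -v pred
```

```text
side_a -x+y top (0.0, 0.0, 1.0) -x-y top (0.0, 0.0, 1.0) handle end (0.0, 0.0, 1.0) bg spanner (0.0, 0.0, 0.99)
side_b -x+y top (-1.0, 1.5, 0.98) -x-y top (-1.75, -0.5, 1.0) handle end (-2.0, 0.0, 0.99) bg spanner (-0.5, -0.25, 0.84)
side_g -x+y top (0.5, 10.0, 0.55) -x-y top (-2.5, -0.75, 1.0) handle end (10.0, -2.0, 0.52) bg spanner (0.0, 0.0, 1.0)
side_e -x+y top (-1.5, 2.0, 0.97) -x-y top (-2.5, -0.75, 1.0) handle end (-2.75, 0.0, 0.99) bg spanner (0.0, 0.0, 1.0)
[-5.4 -2.4 11.3] [0.4403 0.3087 0.1325]
```

Emit:
step_arm(moves=[[[-0.5, 0, 0], [0, 0, 0], 0], [[-1.5, 0, 0], [0, 0, 0], 0], [[-3, 0, 0], [0, 0, 0], 0], [[-6, 0, 0], [0, 0, 0], 0], [[-9, 0, 0], [0, 0, 0], 0], [[-12, 0, 0], [0, 0, 0], 0], [[-14, 0, 0], [0, 0, 0], 0], [[-15, 0, 0], [0, 0, 0], 0], [[-15, 0, 0], [0, 0, 0], 0], [[-15, 0, 0], [0, 0, 0], 0]])

```text
t: 20.73
tool_pos: [0.4397, 0.3085, 0.2821]
tool_rot: [0.28, 1.549, -0.278]
contact_force: [-0.6, 0.0, -1.2]
opening: -0.0002
```

```bash
python3 tilt.py h e g| grep -v pred; python3 look.py i | egrep 'tcp|top|side (an|sh|hi)'; python3 - <<'E'
from h import *
a=cv2.imread('pics/side_h.png'); cv2.imwrite('pics/c3.png',cv2.resize(a[145:295,140:320],None,fx=4,fy=4,interpolation=cv2.INTER_CUBIC))
E
```

```text
side_a -x+y top (0.0, 0.0, 1.0) -x-y top (0.0, 0.0, 1.0) handle end (0.0, 0.0, 1.0) bg spanner (0.0, 0.0, 0.99)
side_b -x+y top (-1.0, 1.5, 0.98) -x-y top (-1.75, -0.5, 1.0) handle end (-2.0, 0.0, 0.99) bg spanner (-0.5, -0.25, 0.84)
side_h -x+y top (10.0, -0.5, 0.64) -x-y top (-2.5, -0.75, 1.0) handle end (0.0, -0.25, 0.55) bg spanner (0.0, 0.0, 1.0)
side_e -x+y top (-1.5, 2.0, 0.97) -x-y top (-2.5, -0.75, 1.0) handle end (-2.75, 0.0, 0.99) bg spanner (0.0, 0.0, 1.0)
side_g -x+y top (0.5, 10.0, 0.55) -x-y top (-2.5, -0.75, 1.0) handle end (10.0, -2.0, 0.52) bg spanner (0.0, 0.0, 1.0)
[-0.5  0.3 -0.4] [0.4389 0.3081 0.2801]
tcp [0.4389 0.3081 0.2801] F [-0.5  0.3 -0.4] t 20.83 head 69.6
top analyser [194. 243.] 0.88 [0.497 0.202 0.   ]
top short_foot [240. 217.] 0.96 [0.568 0.079 0.   ]
top high_corner [138. 270.] 0.94 [0.437 0.31  0.12 ]
top wedge [251. 224.] 0.55 [0.55  0.052 0.   ]
top wedge [305. 170.] 0.55 [ 0.693 -0.093  0.   ]
top wedge_back [272. 227.] 0.72 [ 0.542 -0.005  0.011]
top wedge_back [181. 165.] 0.71 [0.705 0.237 0.011]
top yellow [[0.6660000085830688, -0.04699999839067459], [0.6940000057220459, -0.14300000667572021], [0.7319999933242798, -0.13199999928474426], [0.7039999961853027, -0.035999998450279236]]
top yellow [[0.5289999842643738, -0.22599999606609344], [0.625, -0.257999986410141], [0.6370000243186951, -0.22100000083446503], [0.5419999957084656, -0.18799999356269836]]
top yellow [[0.5040000081062317, 0.006000000052154064], [0.5519999861717224, -0.013000000268220901], [0.5799999833106995, 0.05700000002980232], [0.5320000052452087, 0.07599999755620956]]
side analyser [199. 222.] 0.91 [0.496 0.205 0.   ]
side short_foot [245. 232.] 0.61 [0.566 0.094 0.   ]
side high_corner [159. 172.] 0.61 [0.438 0.296 0.12 ]
side high_corner [202. 222.] 0.41 [0.41  0.002 0.12 ]
```

View pics/c3.png

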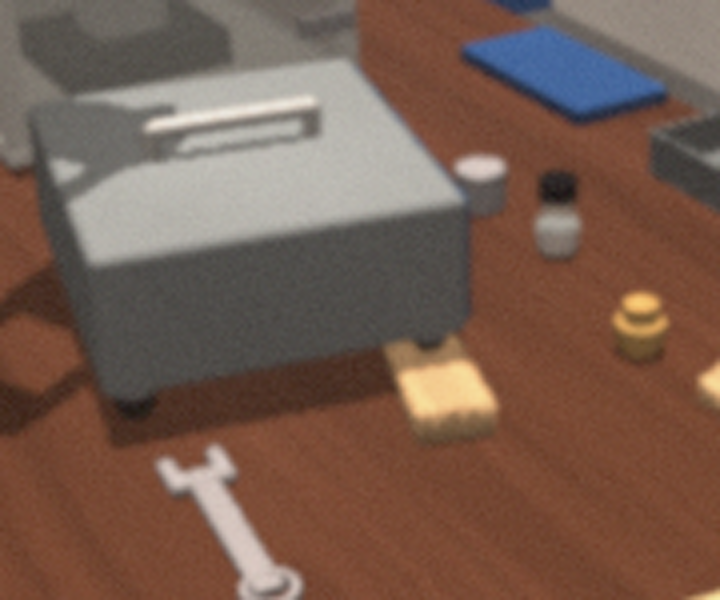

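The analyser is unmoved before, during and after the press, the hand is clear, and the foot sits on the wedge. Handing in.

```bash
python3 -c "
from h import *
print(ctrl.finish_job())"
```

```text
the job is handed in; nothing more can be done
None
```

The analyser now stands level on the wedge and did not rock when pressed. I handed the job in at about 21 s with the hand clear above it. I pushed the largest wedge, thin end first, under the short foot. I then pressed the diagonally opposite corner at up to about 12 N vertically (14 N in all, counting sideways force), held it for a moment, and withdrew.

**Checks that agree:**
- **Push force:** it rose from about 6 N while the analyser leaned to about 15 N, inside the "level" band.
- **Wedge position:** the foot is about 40 mm from the thin end by my estimate, against a target of 39 mm.
- **Level height:** my fingers met the high corner at 0.1156 m, against a level height of 0.116 m.
- **Firmness:** the corner gave about 0.1 mm as the press rose from 8 to 12 N. The near top edge looked the same in the images before, during and after.
- **Other items:** the spanner showed no shift in the images. I did not measure the other items individually, but those in the last picture looked undisturbed.

**Checks that were less clear:**
- **Tilt in the images:** the side-view shift came to only about 0.7–0.9 of what I predicted for full levelling. That is roughly within pixel noise, so I trusted the contact height and force instead.
- **Far top corner:** the arm and its shadow hid that corner in the last images, so I could not check it visually there.
- **Foot placement:** the foot sits about 5 mm off the wedge's centre line, within its width.

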